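# Cure a printed ring pattern

### The arm

A 6-joint arm with a two-finger parallel gripper is mounted at the origin on the work surface. World frame = base frame: x ahead of the robot, y to its left, z up, the work surface at z = 0. Lengths are in m, angles in degrees, forces in N, time in s.
With the tool pointing down it reaches from about 0.275 to 0.875 m from the base axis. Payload 12.5 kg.
Tool frame: the origin (TCP) lies on the centre line of the jaws, within the pads' length; the fingertips stand 14 mm ahead of it and the grasp point (between the pads) lies 5 mm behind it; z points along the fingers, y is the line along which they close (so a half turn about z gives the same grasp; the last joint's range is limited). The gripper opens to 85 mm and grips with 20 to 120 N. Pads are 22 mm wide; open, the fingers measure 114 mm over their backs; the gripper's body (76 mm by 85 mm) begins 54 mm behind the grasp point. The pads swing forward as they close: fully open they stand 13 mm farther back than shut.
Start: joints at [-73.889, 20.094, 94.641, -0, 65.266, -4.847], TCP at [0.197, -0.514, 0.245] pointing down, gripper open.
Joint ranges: [-157.81, 157.81], [-45, 120.19], [0.68, 151.7], [-89.99, 269.99], [4.06, 180], [-164.3, 164.3]. Speed limits (degrees/s): [127.2, 127.2, 159.86, 180, 180, 180].

### API

Orientations are given as a 3x3 rotation matrix whose columns are the frame's x, y, z axes.
In Python, from cell import * gives the robot as it stands. The module is installed in compiled form; this text tells all that it offers.
- The arm moves only by the tool move_arm, never from a script. Its argument "rows" is a list of rows, each an object with "travel": the shift along the tool's x, y, z as a fraction of full scale, a list of three; "rotation": the turn, a rotation vector about the tool's x, y, z as a fraction of full scale, a list of three. A call has 1 to 12 rows; each row shifts and turns the commanded pose from where the row before left it, along the tool's axes as they then stand; what a row does not reach is not made up. Full scale, the value 1, is 2.5 cm for a shift and 10 degrees for a turn. A row lasts 1/8 s, in which the tool goes at most 62.5 mm and 10.7 degrees, less where a joint would pass 70% of its speed; a pose out of reach is approached as far as the arm can. A call with a number of a shift or a turn outside -1 to 1 is refused whole. A call with a gripper value outside its range is refused whole. "hand" is the finger opening in mm, from 0 to 85.4, set as the call begins (left out, the last holds). The fingers move at their own pace and stop on an object; "squeeze" is the grip in N (left out, the last holds). Time passes only in rows, so rows that do not move let the fingers close. It gives the time, the measured TCP pose, the force, the opening and the grip force at its end, in the units of the state.
- observe(): the state, without advancing time (a new reading comes with each control period).
- get_image(name): name is "side" or "top"; returns the picture (480x640x3 uint8, red, green, blue); there is no depth.
- get_calibration(name): a dict with "fx", "fy", "cx", "cy" (pixels), "k1" (the pictures are not rectified: a ray, as slopes to the right and down, at radius r is drawn at 1 + k1 r^2 times it, then the intrinsics apply), "cam_to_world" (4x4, takes a point from camera to world coordinates). Camera axes: x right, y down, z forward; pixel columns grow to the right and rows downward; lengths in m; the calibration is good to about 2 mm. A picture is of the moment at which its call begins. get_calibration takes no time and is no camera call.
- sign_off(): hands the job in; it is judged then, once.
The state is a dict: "time_s": time; "qpos": joint angles; "joint_velocities": joint speeds; "tau": joint torques, N m; "tcp_pos": TCP position; "ee_rot": TCP orientation; "wrist_force": force on the tool from outside, world axes, zero at the start; "ft_torque": the same for the moment, N m; "finger_gap": finger opening in m; "grip_force": force on a finger pad.
Only numpy, scipy, OpenCV 4.12 (cv2) and the standard library are available. Lean on these libraries where they do the work, as an engineer would, in place of code of your own. Each camera call takes 0.05 s, during which the arm holds its last target. There are 200 camera calls.

### The job

Stand the printed ring pattern upright in the middle of the turntable in the curing chamber and shut the chamber's lid fully. Then, on the sloped control desk, turn the black knob clockwise until it clicks past its detent and stays at its far mark, press the round key all the way down and let it up, and after that press the square key all the way down and let it up. Press one key at a time, never press the bar-shaped key, and leave the other things on the bench where they are.

Things in the scene. Friction and masses are not known exactly. Their poses are not given: they have to be found in the camera images.
- pattern: Loose grey resin ring pattern, 30 g, 50 mm tall: a flat round foot (34 mm across, 6 mm thick), a short 10 mm stem and, standing upright on it, a finger ring of 31 mm outer diameter and 9 to 10 mm thickness. Origin: centre of the foot's underside; z up. The ring lies in the pattern's xz plane, so the fingers close along its y axis on the 9 mm thickness.
- pattern_ring (a point): Centre of the pattern's ring, 34 mm above its underside: the point to grip. Axes as the pattern's.
- chamber: Curing chamber: fixed open-topped grey box, outside 140 (x) x 160 (y) x 65 mm high, walls and floor 5 mm. Origin: centre of its underside, z up; its front looks along -x, its lid is hinged along the far (+x) top rim.
- turntable_mid (a point): Centre of the upper face of the fixed steel turntable, a disc of 90 mm diameter and 5 mm thickness on the chamber's floor (10 mm above the chamber's underside). The pattern's foot stands here.
- lid (a joint): Angle of the chamber's amber lid, rad: 0 = shut flat on the rim, growing as it opens upwards; about 1.6 = upright. The lid is a 140 x 160 mm plate, 8 mm thick, 150 g; its stiff hinge keeps it wherever it is left (about 1.5 N at its free edge moves it).
- lid_hinge (a point): Middle of the lid's hinge line, at the lid's inner (lower) face. Axes turn with the lid: -x runs along the lid to its free edge (140 mm), z is the outward normal of its outer face (8 mm from here), y lies along the hinge.
- lid_handle (a point): Tip of the black knob handle on the lid's outer face, 110 mm from the hinge on the lid's midline, 35 mm out from the outer face. The knob is some 30 mm wide.
- desk: Fixed grey wedge, 150 mm deep (its x), 180 wide (its y), 30 high at the front (-x), 117 at the back. Panel sloped 30 degrees, facing up and to its -x, which looks roughly to the robot's right. Origin: centre of the underside, z up. On the panel: knob on the upper half; along the lower half from +y (robot side) to -y the square, round and bar key, 55 mm apart.
- knob (a joint): Turn of the black detented knob, rad: 0 = at its first mark, growing clockwise as seen from above the panel, 1.2 = stop at its far mark. An over-centre detent spring resists it with about 0.14 N m at first, less and less up to 0.6, then pulls it on to 1.2; let go before 0.6 it springs back.
- knob_grip (a point): On the knob's axis, 33 mm above the panel: the point to grip. Grip bar 42 mm long (x), 14 mm wide (y), its top 10 mm above this point, its disc (44 mm across) from 20 mm below this point. Axes turn with the knob: x along the bar (a white line marks the +x half), z out of the panel.
- round_key (a joint): Travel of the round key, m: 0 = up, 0.005 = fully down (5 N).
- round_key_top (a point): Middle of the top of the round white key (22 mm diameter), 18 mm above the panel; z out of the panel. It stands 10 mm above its black housing when up.
- square_key (a joint): Travel of the square key, m: 0 = up, 0.005 = fully down (5 N).
- square_key_top (a point): Middle of the top of the square white key (26 x 26 mm), 18 mm above the panel; z out of the panel. It stands 10 mm above its black housing when up.
- bar_key (a joint): Travel of the bar-shaped white key (34 x 9 mm), m: 0 = up, 0.005 = fully down. Not to be pressed.
- block: Bystander: loose steel doming block, 44 x 44 x 40 mm. Origin: centre of its underside.
- jar: Bystander: small loose white jar, 36 mm across, 45 mm tall. Origin: centre of its underside.
- tin: Bystander: flat loose aluminium tin, 34 mm across, 18 mm tall, between chamber and desk. Origin: centre of its underside.
- pliers: Bystander: loose red-handled pliers lying on the bench, 150 mm long. Origin near the pivot, on the bench.
- file: Bystander: loose flat file with wooden handle, 215 mm long. Origin near the handle's end, on the bench.
- mallet: Bystander: small loose hammer, 200 mm long. Origin: its middle, on the bench.
- flask: Bystander: loose white bottle, 54 mm across, 110 mm tall. Origin: centre of its underside.
Things that resemble listed ones, but are neither listed nor needed, are in the scene too. What is shaped like the desk but blue or purple is not meant.

How it is judged (in metres and radians):
On the way, in this order (a step that is already met when the one before it is completed fails the run):
1. the pattern stands upright on the turntable, within 30 mm of its middle, let go (horizontal distance between pattern and turntable_mid below 0.03 m and z of pattern in the frame of turntable_mid between -0.004 and 0.005 m and angle between pattern's own z axis and vertical below 0.15 rad and contact force between the fingers and pattern below 0.1 N and linear speed of pattern below 0.03 m/s), for 0.2 s.
2. the lid is shut with the pattern inside (value of joint lid below 0.05 rad and horizontal distance between pattern and turntable_mid below 0.03 m and z of pattern in the frame of turntable_mid between -0.004 and 0.005 m and angle between pattern's own z axis and vertical below 0.15 rad), for 0.2 s.
3. the knob has been turned past its detent to its far mark (value of joint knob above 1 rad and value of joint lid below 0.05 rad), for 0.2 s.
4. the round key is pressed down while the square key is up (value of joint round_key above 0.0035 m and value of joint square_key below 0.0015 m), for 0.03 s.
5. the square key is pressed down while the round key is up (value of joint square_key above 0.0035 m and value of joint round_key below 0.0015 m), for 0.03 s.
At the end, for the whole second after the job is handed in: The pattern stands upright (within 0.15 rad) and at rest on the turntable, within 30 mm of its middle; the lid is shut (below 0.05 rad); the knob rests past its detent (above 1.0 rad); all three keys are up (within 1.5 mm). Keys count as pressed beyond 3.5 mm of their 5 mm (all of step 3 and horizontal distance between pattern and turntable_mid below 0.03 m and z of pattern in the frame of turntable_mid between -0.004 and 0.005 m and angle between pattern's own z axis and vertical below 0.15 rad and linear speed of pattern below 0.03 m/s and value of joint each of round_key, square_key, bar_key below 0.0015 m); the robot touches nothing.
It fails at once if the bar-shaped key is pressed (more than 2.5 mm) (value of joint bar_key above 0.0025 m).
It fails at once if two keys are pressed together (value of joint each of round_key, square_key above 0.0025 m).
It fails at once if another thing on the bench is moved more than 30 mm (distance of any of block, jar, tin, pliers, file, mallet, flask from where it was at the start of the episode above 0.03 m).
It also fails if it takes over 72 s, if anything falls off the work surface, if the arm or the gripper's body presses on something with over 40 N, if the wrist force passes 120 N, or if a joint passes its speed limit or range.

## Working session

There is one attempt and no reset: what is moved stays moved. The work goes in short steps, Python scripts to look and compute and a tool call to move; the robot and the scene stay as the last step left them, time stands still between calls to the robot, and variables do not carry over. Pictures are saved under pics/ and viewed, at most 10 in all, crops included, and the job is handed in when it is done.

Besides the shell and the picture viewer there is one more tool, called after "Emit:" by a JSON object that holds its "fn" and its "kwargs". move_arm: Moves the arm, as the interface text tells. Its arguments: {"type":"object","properties":{"rows":{"type":"array","items":{"type":"object","properties":{"travel":{"type":"array","items":{"type":"number","minimum":-1,"maximum":1}},"rotation":{"type":"array","items":{"type":"number","minimum":-1,"maximum":1}}}}},"hand":{"type":"number"},"squeeze":{"type":"number"}},"required":["rows"]}

```bash
mkdir -p pics; python3 - <<'E'
from cell import *
import cv2,numpy as np
for n in("side","top"):
    cv2.imwrite(f"pics/{n}0.png",get_image(n)[:,:,::-1]); c=get_calibration(n); print(n,{k:np.round(v,4).tolist() for k,v in c.items()})
s=observe();print({k:np.round(v,3).tolist() for k,v in s.items()})
E
```

```text
side {'fx': 472.7099, 'fy': 472.7099, 'cx': 322.426, 'cy': 238.0608, 'k1': -0.09, 'cam_to_world': [[-0.8461, -0.3178, 0.4279, -0.0102], [-0.5328, 0.5229, -0.6653, 0.6884], [-0.0123, -0.7909, -0.6118, 0.7753], [0.0, 0.0, 0.0, 1.0]]}
top {'fx': 573.676, 'fy': 573.676, 'cx': 318.0283, 'cy': 240.2073, 'k1': -0.0141, 'cam_to_world': [[0.0493, -0.9781, 0.2021, 0.1823], [-0.9988, -0.0487, 0.0081, -0.0745], [0.0019, -0.2023, -0.9793, 1.5082], [0.0, 0.0, 0.0, 1.0]]}
{'time_s': 0.1, 'qpos': [-73.891, 20.121, 94.672, 0.0, 65.266, -4.849], 'joint_velocities': [-0.071, 0.056, -0.098, -0.11, -0.077, 0.04], 'tau': [0.0, -50.683, -29.188, -0.0, 0.003, 0.0], 'tcp_pos': [0.197, -0.513, 0.245], 'ee_rot': [[0.934, 0.358, -0.0], [0.358, -0.934, 0.001], [0.0, -0.001, -1.0]], 'wrist_force': [-0.385, 0.222, 0.415], 'ft_torque': [-0.013, 0.053, -0.054], 'grip_force': 0.0, 'finger_gap': 0.085}
```

View pics/side0.png

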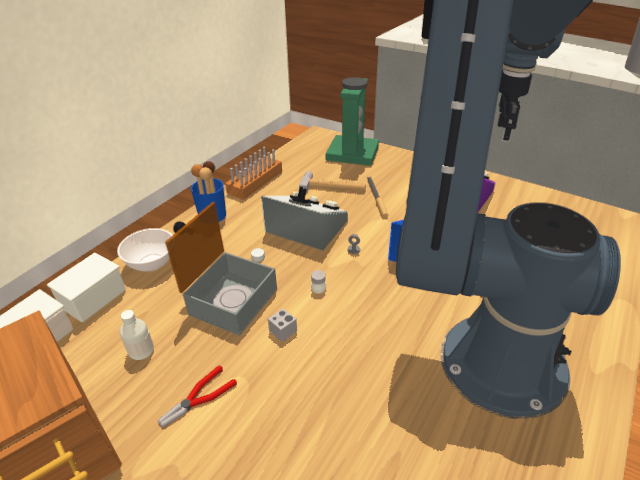

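View pics/top0.png

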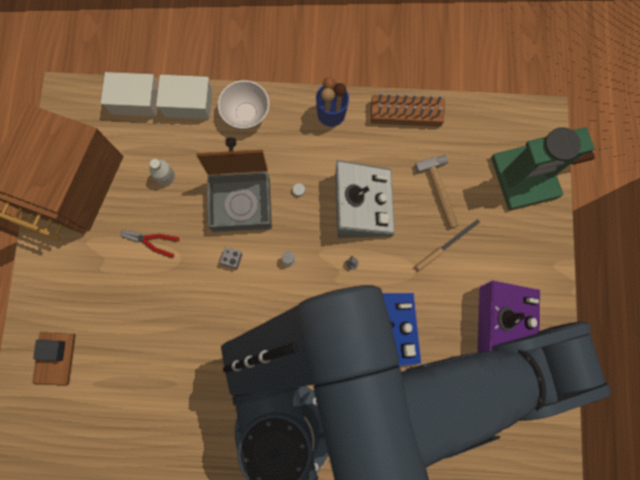

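The side view shows the pattern at (354,242), the open chamber at (230,290) with its lid upright at (197,245), and the grey desk at (305,215). In the top view they are the pattern (351,262), chamber (240,203), grey desk (365,200), tin (298,190) and jar (288,259).

There are three desk candidates in the top view: grey (365,200), blue (403,328) and purple (510,318). The grey one fits the description. I'll check it in an enlarged crop.

```bash
cat > h.py <<'E'
import numpy as np,cv2
from cell import *
C={n:get_calibration(n) for n in("side","top")}
def ray(n,u,v):
    c=C[n];K=np.array([[c['fx'],0,c['cx']],[0,c['fy'],c['cy']],[0,0,1.]])
    p=cv2.undistortPoints(np.array([[[u,v]]],float),K,np.array([c['k1'],0,0,0,0.]))[0,0]
    T=np.array(c['cam_to_world']);d=T[:3,:3]@[p[0],p[1],1];return T[:3,3],d/np.linalg.norm(d)
def plane(n,u,v,z):
    o,d=ray(n,u,v);return o+d*(z-o[2])/d[2]
def tri(s,t):
    (a,d),(b,e)=ray("side",*s),ray("top",*t)
    k=np.linalg.lstsq(np.c_[d,-e],b-a,rcond=None)[0];p,q=a+k[0]*d,b+k[1]*e
    return (p+q)/2,np.linalg.norm(p-q)
def proj(n,P):
    c=C[n];T=np.linalg.inv(np.array(c['cam_to_world']));p=T[:3,:3]@np.array(P)+T[:3,3]
    x=p[:2]/p[2];x=x*(1+c['k1']*(x@x));return np.array([c['fx']*x[0]+c['cx'],c['fy']*x[1]+c['cy']])
E
python3 - <<'E'
import cv2,numpy as np
s=cv2.imread("pics/side0.png");t=cv2.imread("pics/top0.png")
a=cv2.resize(t[145:275,195:405],None,fx=3.8,fy=3.8,interpolation=cv2.INTER_CUBIC)[:,:798]
cv2.imwrite("pics/ct.png",a);b=cv2.resize(s[165:330,160:370],None,fx=3.6,fy=3.6,interpolation=cv2.INTER_CUBIC);cv2.imwrite("pics/cs.png",b);print(a.shape,b.shape)
E
```

```text
(494, 798, 3) (594, 756, 3)
```

View pics/ct.png

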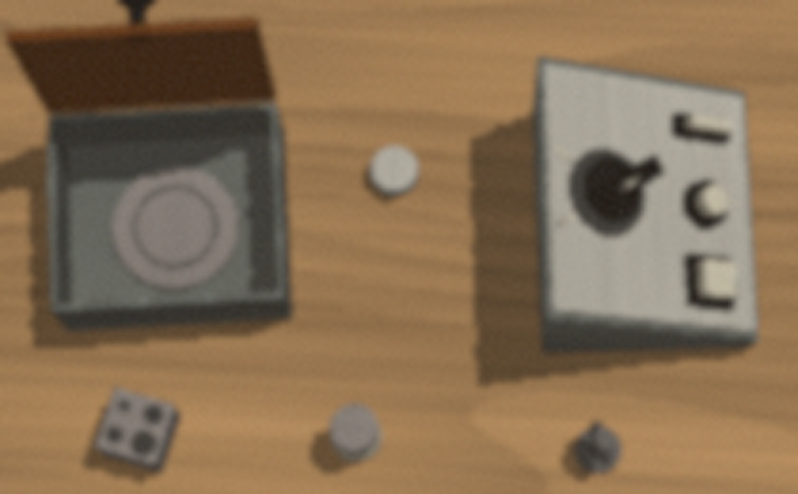

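View pics/cs.png

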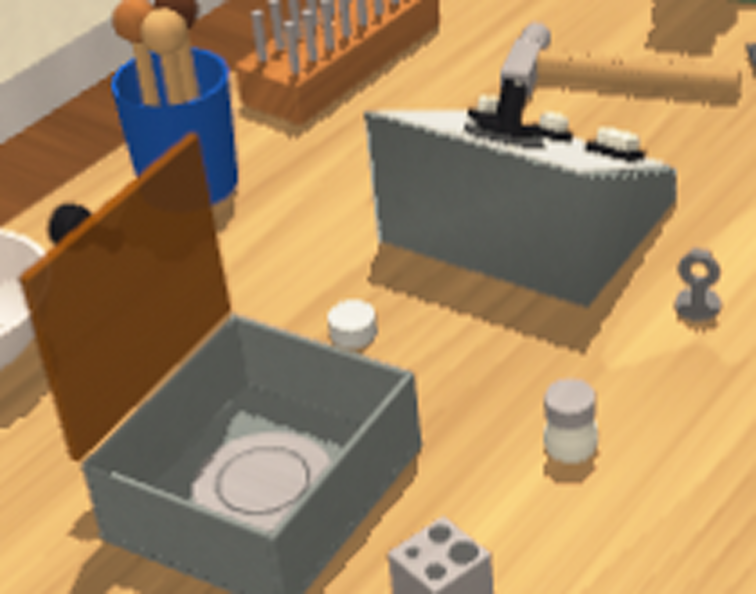

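The crops confirm the grey desk with the knob and the bar, round and square keys, the square nearest the robot. The blue and purple desks are ruled out. The ring is seen almost face-on from the side, and no other thing resembles the pattern. Triangulating next.

```bash
python3 - <<'E'
from h import *
S=lambda u,v:(160+(u+.5)/3.6-.5,165+(v+.5)/3.6-.5)
T=lambda u,v:(195+(u+.5)/3.8-.5,145+(v+.5)/3.8-.5)
pts=dict(turnt=((265,480),(176,227)),squ=((620,138),(716,278)),rnd=((554,123),(712,203)),bar=((488,103),(708,128)),
 deskBN=((578,172),(545,320)),deskBF=((367,115),(541,60)),deskFN=((675,172),(755,330)),
 chL=((88,465),(50,108)),chR=((238,318),(280,105)),chFR=((412,377),(290,305)),chFL=((278,540),(53,308)),
 lidR=((195,138),(257,20)),lidL=((25,280),(8,34)),handle=((70,222),(138,8)),tin=((352,310),(394,168)),jar=((570,395),(354,428)),ring=((699,272),(597,440)),foot=((697,306),(597,452)),kdisc=((505,125),(608,192)))
for k,(a,b) in pts.items():
    p,e=tri(S(*a),T(*b));print(k,np.round(p,4),round(e,4))
print(plane("top",*T(597,452),.003),plane("side",*S(697,306),.003))
t=cv2.imread("pics/top0.png");s=cv2.imread("pics/side0.png")
a=cv2.resize(t[248:278,336:366],(400,400),interpolation=cv2.INTER_CUBIC);b=cv2.resize(s[228:258,339:369],(400,400),interpolation=cv2.INTER_CUBIC)
c=cv2.resize(t[178:216,340:378],(400,400)[::1],interpolation=cv2.INTER_CUBIC)
d=cv2.resize(s[180:210,285:315],(400,400),interpolation=cv2.INTER_CUBIC)
im=np.vstack([np.hstack([a,b]),np.hstack([c,d])]);cv2.imwrite("pics/m.png",cv2.resize(im,(600,600)))
E
```

```text
turnt [0.5806 0.1512 0.0089] 0.0008
squ [ 0.5473 -0.2279  0.066 ] 0.0006
rnd [ 0.6023 -0.2235  0.0631] 0.0022
bar [ 0.6573 -0.218   0.0656] 0.0067
deskBN [ 0.5039 -0.1096  0.1191] 0.0078
deskBF [ 0.6823 -0.1007  0.1115] 0.0021
deskFN [ 0.5198 -0.261   0.0257] 0.0044
chL [0.645  0.2355 0.0601] 0.0062
chR [0.6589 0.0781 0.0576] 0.0005
chFR [0.52   0.0636 0.0574] 0.0082
chFL [0.5039 0.2217 0.0613] 0.0029
lidR [0.6668 0.081  0.2005] 0.001
lidL [0.6497 0.2377 0.2013] 0.0004
handle [0.6851 0.1651 0.18  ] 0.0134
tin [ 0.6287 -0.0017  0.0215] 0.0019
jar [0.4364 0.014  0.0442] 0.0017
ring [ 0.4368 -0.153   0.0328] 0.0015
foot [ 0.4358 -0.1542  0.0007] 0.0027
kdisc [ 0.5946 -0.1493  0.1051] 0.0029
[ 0.43412287 -0.15460631  0.003     ] [ 0.43578392 -0.15142879  0.003     ]
```

View pics/m.png

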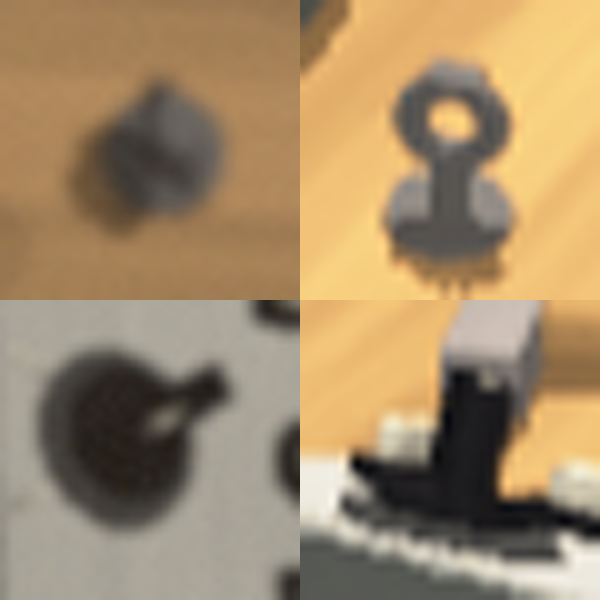

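The top-left panel shows the pattern foot at about (352.5,263.5), with the ring running up and to the left. The bottom-left panel shows the knob disc at (354.6,195.4), its white-marked half pointing right and up. Heights agree with the text: ring .033, turntable .009, key tops .065, rim about .06, lid top .20. Next I work out the desk geometry and the first move.

```bash
cat >> h.py <<'E'
from scipy.spatial.transform import Rotation as Ro
def plan(p,R=None):
    s=observe();R0=np.array(s['ee_rot']);R=R0 if R is None else R
    rv=Ro.from_matrix(R0.T@R).as_rotvec(degrees=True)
    d=np.array(p)-s['tcp_pos']
    print("t",round(s['time_s'],2),"tcp",np.round(s['tcp_pos'],4),"travel units (old axes)",np.round(R0.T@d/.025,2),"(new axes)",np.round(R.T@d/.025,2),"rot units",np.round(rv/10,3))
psi=np.radians(95.1)
LX=np.array([np.cos(psi),np.sin(psi),0]);LY=np.array([-np.sin(psi),np.cos(psi),0])
PX=LX*np.cos(np.pi/6)+np.array([0,0,.5]);N=-LX*.5+np.array([0,0,np.cos(np.pi/6)])
E
python3 - <<'E'
from h import *
print("blue far edge",[np.round(plane("top",u,293,z),3) for u in(385,412) for z in(.117,.03)])
# side pixels of blue: top-left corner
im=get_image("side");hsv=cv2.cvtColor(im,cv2.COLOR_RGB2HSV)
m=((hsv[...,0]>105)&(hsv[...,0]<130)&(hsv[...,1]>150)).astype(np.uint8);m[:,:300]=0
ys,xs=np.nonzero(m);print(xs.min(),xs.max(),ys.min(),ys.max(),[ (int(v),int(xs[ys==v].min()),int(xs[ys==v].max())) for v in range(ys.min(),ys.max(),6)])
# knob: expected pixels from round key line
rd=np.array([.6023,-.2245,.065]);sq=np.array([.5473,-.2279,.066])
pr=rd-.018*N
for d in(.075,.080,.085):
    b=pr+d*PX
    print(d,"panel",np.round(b,4),[(np.round(proj("top",b+h*N),1),np.round(proj("side",b+h*N),1)) for h in(0.005,.013,.043)])
b=pr+.08*PX
for f in(195,205,215):
    f=np.radians(f);a=np.cos(f)*PX+np.sin(f)*LY
    print(np.degrees(f),[np.round(proj("top",b+.043*N+k*a),1) for k in(0,.021)],[np.round(proj("side",b+.043*N+k*a),1) for k in(-.021,.021)])
plan([.4355,-.153,.10])
E
```

```text
blue far edge [array([ 0.347, -0.232,  0.117]), array([ 0.357, -0.242,  0.03 ]), array([ 0.35 , -0.298,  0.117]), array([ 0.36 , -0.312,  0.03 ])]
388 403 220 260 [(220, 402, 403), (226, 392, 401), (232, 391, 400), (238, 390, 399), (244, 390, 398), (250, 389, 397), (256, 389, 396)]
0.075 panel [ 0.5957 -0.1508  0.0869] [(array([355.6, 195.7]), array([301.1, 203.1])), (array([357.4, 194.9]), array([301.7, 200.1])), (array([364.1, 191.8]), array([304.2, 188.9]))]
0.08 panel [ 0.5953 -0.1465  0.0894] [(array([354. , 195.5]), array([300.3, 203.1])), (array([355.8, 194.7]), array([300.9, 200.1])), (array([362.4, 191.6]), array([303.3, 188.9]))]
0.085 panel [ 0.595  -0.1422  0.0919] [(array([352.4, 195.3]), array([299.4, 203.1])), (array([354.1, 194.5]), array([300. , 200.1])), (array([360.8, 191.3]), array([302.5, 188.8]))]
195.0 [array([362.4, 191.6]), array([368.9, 190.4])] [array([301.7, 189.2]), array([304.9, 188.5])]
205.0 [array([362.4, 191.6]), array([368.5, 189. ])] [array([303.1, 189.6]), array([303.5, 188.2])]
215.0 [array([362.4, 191.6]), array([367.8, 187.7])] [array([304.5, 189.8]), array([302.2, 187.9])]
t 0.15 tcp [ 0.1967 -0.5134  0.2449] travel units (old axes) [ 14.08 -10.04   5.81] (new axes) [ 14.08 -10.04   5.81] rot units [0. 0. 0.]
```

Emit:
{"fn": "move_arm", "kwargs": {"rows": [{"travel": [1,-0.72,0]},{"travel": [1,-0.72,0]},{"travel": [1,-0.72,0]},{"travel": [1,-0.72,0]},{"travel": [1,-0.72,0]},{"travel": [1,-0.72,0]},{"travel": [1,-0.72,0]},{"travel": [1,-0.72,0]},{"travel": [1,-0.72,0]},{"travel": [1,-0.72,0]},{"travel": [1,-0.72,0]},{"travel": [1,-0.72,0]}], "hand": 50}}

```text
validation failed for argument at $.ro...
```

Emit:
{"fn": "move_arm", "kwargs": {"rows": [{"travel": [1,-0.7,0.3]},{"travel": [1,-0.7,0.5]},{"travel": [0,0,1]},{"travel": [0,0,1]},{"travel": [0,0,1]},{"travel": [0,0,1]},{"travel": [0,0,0]}]}}

```text
validation failed for argument at $.ro...
```

```bash
python3 - <<'E'
from h import *
plan([.4355,-.153,.030]);s=observe();print(np.round(s['qpos'],1),np.round(s['ee_rot'],3))
E
```

```text
t 0.15 tcp [ 0.1967 -0.5134  0.2449] travel units (old axes) [ 14.08 -10.04   8.61] (new axes) [ 14.08 -10.04   8.61] rot units [0. 0. 0.]
[-73.9  20.1  94.7  -0.   65.3  -4.8] [[ 0.934  0.358 -0.   ]
 [ 0.358 -0.934  0.001]
 [ 0.    -0.001 -1.   ]]
```

Emit:
{"fn": "move_arm", "kwargs": {"rows": [{"travel": [1,-0.72,0],"rotation": [0,0,0]},{"travel": [1,-0.72,0],"rotation": [0,0,0]},{"travel": [1,-0.72,0],"rotation": [0,0,0]},{"travel": [1,-0.72,0],"rotation": [0,0,0]},{"travel": [1,-0.72,0],"rotation": [0,0,0]},{"travel": [1,-0.72,0],"rotation": [0,0,0]},{"travel": [1,-0.72,0],"rotation": [0,0,0]},{"travel": [1,-0.72,0],"rotation": [0,0,0]},{"travel": [1,-0.72,0],"rotation": [0,0,0]},{"travel": [1,-0.72,0],"rotation": [0,0,0]},{"travel": [1,-0.72,0],"rotation": [0,0,0]},{"travel": [1,-0.72,0],"rotation": [0,0,0]}], "hand": 50}}

```text
time_s: 1.65
tcp_pos: [0.4, -0.2036, 0.2452]
ee_rot: [[0.934, 0.358, -0.0], [0.358, -0.934, 0.0], [-0.0, -0.0, -1.0]]
wrist_force: [-0.0, -0.7, 0.3]
finger_gap: 0.0501
grip_force: 0.0
```

Emit:
{"fn": "move_arm", "kwargs": {"rows": [{"travel": [1,-0.7,0.5],"rotation": [0,0,0]},{"travel": [1,-0.68,0.5],"rotation": [0,0,0]},{"travel": [0.05,0,1],"rotation": [0,0,0]},{"travel": [0,0,1],"rotation": [0,0,0]},{"travel": [0,0,1],"rotation": [0,0,0]},{"travel": [0,0,1],"rotation": [0,0,0]},{"travel": [0,0,1],"rotation": [0,0,0]},{"travel": [0,0,0],"rotation": [0,0,0]}]}}

```text
time_s: 2.65
tcp_pos: [0.4343, -0.1536, 0.0941]
ee_rot: [[0.934, 0.358, -0.003], [0.358, -0.934, 0.001], [-0.002, -0.002, -1.0]]
wrist_force: [-0.2, -0.1, 0.8]
finger_gap: 0.0501
grip_force: 0.0
```

```bash
python3 - <<'E'
from h import *
plan([.4355,-.153,.030]);s=observe();print(np.round(s['qpos'],1))
for n in("side","top"):
    im=get_image(n);u,v=proj(n,[.4355,-.153,.05]).astype(int)
    cv2.imwrite(f"pics/g_{n}.png",cv2.resize(im[v-35:v+35,u-35:u+35,::-1],(400,400),interpolation=cv2.INTER_CUBIC))
a=np.hstack([cv2.imread(f"pics/g_{n}.png") for n in("side","top")]);cv2.imwrite("pics/g.png",a)
E
```

```text
t 2.65 tcp [ 0.4343 -0.1536  0.0941] travel units (old axes) [0.06 0.   2.56] (new axes) [0.06 0.   2.56] rot units [0. 0. 0.]
[-25.3  24.5 114.4   0.   41.2  43.8]
```

View pics/g.png

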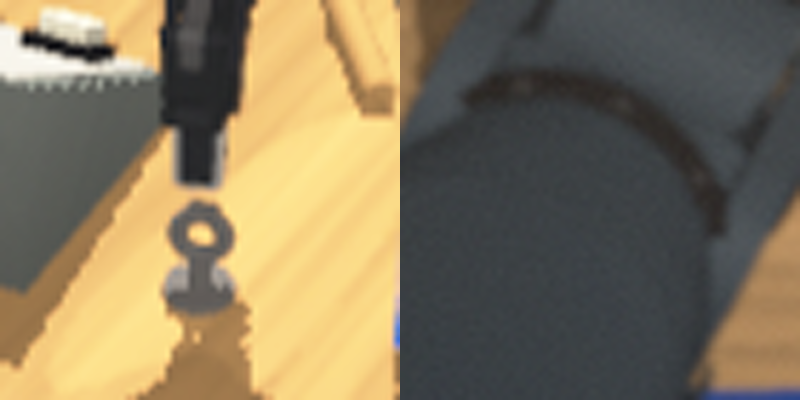

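In the side view the finger sits right over the ring (finger x≈198, ring x≈201 in the crop). Descending and gripping.

Emit:
{"fn": "move_arm", "kwargs": {"rows": [{"travel": [0,0,1],"rotation": [0,0,0]},{"travel": [0.06,0,1],"rotation": [0,0,0]},{"travel": [0,0,0.5],"rotation": [0,0,0]},{"travel": [0,0,0],"rotation": [0,0,0]}]}}

```text
time_s: 3.25
tcp_pos: [0.4366, -0.1535, 0.033]
ee_rot: [[0.934, 0.358, -0.0], [0.358, -0.934, 0.0], [-0.0, -0.0, -1.0]]
wrist_force: [-0.6, 0.2, -0.2]
finger_gap: 0.0497
grip_force: 0.0
```

Emit:
{"fn": "move_arm", "kwargs": {"rows": [{"travel": [0,0,0],"rotation": [0,0,0]},{"travel": [0,0,0],"rotation": [0,0,0]},{"travel": [0,0,0],"rotation": [0,0,0]},{"travel": [0,0,0],"rotation": [0,0,0]},{"travel": [0,0,0],"rotation": [0,0,0]},{"travel": [0,0,0],"rotation": [0,0,0]},{"travel": [0,0,0],"rotation": [0,0,0]},{"travel": [0,0,0],"rotation": [0,0,0]}], "hand": 0, "squeeze": 30}}

```text
time_s: 4.25
tcp_pos: [0.4369, -0.1537, 0.0334]
ee_rot: [[0.934, 0.358, 0.001], [0.358, -0.934, -0.0], [0.001, 0.001, -1.0]]
wrist_force: [-1.3, -0.6, 7.7]
finger_gap: 0.0089
grip_force: 29.5
```

Emit:
{"fn": "move_arm", "kwargs": {"rows": [{"travel": [0,0,-0.5],"rotation": [0,0,0]},{"travel": [0,0,-0.8],"rotation": [0,0,0]},{"travel": [0,0,-1],"rotation": [0,0,0]},{"travel": [0,0,-1],"rotation": [0,0,0]},{"travel": [0,0,-1],"rotation": [0,0,0]},{"travel": [0,0,-1],"rotation": [0,0,0]},{"travel": [0.74,-0.72,0],"rotation": [0,0,0]},{"travel": [1,-0.95,0],"rotation": [0,0,0]},{"travel": [1,-0.95,0],"rotation": [0,0,0]},{"travel": [1,-0.95,0],"rotation": [0,0,0]},{"travel": [1,-0.95,0],"rotation": [0,0,0]},{"travel": [1,-0.95,0],"rotation": [0,0,0]}]}}

```text
time_s: 5.75
tcp_pos: [0.5219, 0.0267, 0.1661]
ee_rot: [[0.934, 0.358, 0.0], [0.358, -0.934, -0.0], [0.0, 0.0, -1.0]]
wrist_force: [0.5, 0.1, -1.1]
finger_gap: 0.0094
grip_force: 29.3
```

Emit:
{"fn": "move_arm", "kwargs": {"rows": [{"travel": [1,-0.95,0],"rotation": [0,0,0]},{"travel": [1,-0.95,0],"rotation": [0,0,0]},{"travel": [1,-0.95,0],"rotation": [0,0,0]},{"travel": [1,-0.95,0],"rotation": [0,0,0]},{"travel": [0,0,0],"rotation": [0,0,0]},{"travel": [0,0,0],"rotation": [0,0,0]}]}}

```text
time_s: 6.5
tcp_pos: [0.5806, 0.1496, 0.1655]
ee_rot: [[0.934, 0.358, -0.0], [0.358, -0.934, -0.0], [-0.0, 0.0, -1.0]]
wrist_force: [-0.4, -0.6, -1.5]
finger_gap: 0.0091
grip_force: 29.3
```

```bash
python3 - <<'E'
from h import *
s=observe();plan([.581,.151,.0444]);print(s['finger_gap'],s['grip_force'],np.round(s['qpos'],1))
p=s['tcp_pos'];im=get_image("side");u,v=proj("side",[.581,.151,.1]).astype(int)
cv2.imwrite("pics/p1.png",cv2.resize(im[v-75:v+75,u-85:u+85,::-1],(680,600),interpolation=cv2.INTER_CUBIC));print(u,v,proj("side",p))
E
```

```text
t 6.5 tcp [0.5806 0.1496 0.1655] travel units (old axes) [ 0.04 -0.05  4.85] (new axes) [ 0.04 -0.05  4.85] rot units [0. 0. 0.]
0.00908170271675017 29.295423218791257 [10.  30.3 91.2 -0.  58.6 79. ]
227 268 [224.2591726  244.17598369]
```

View pics/p1.png

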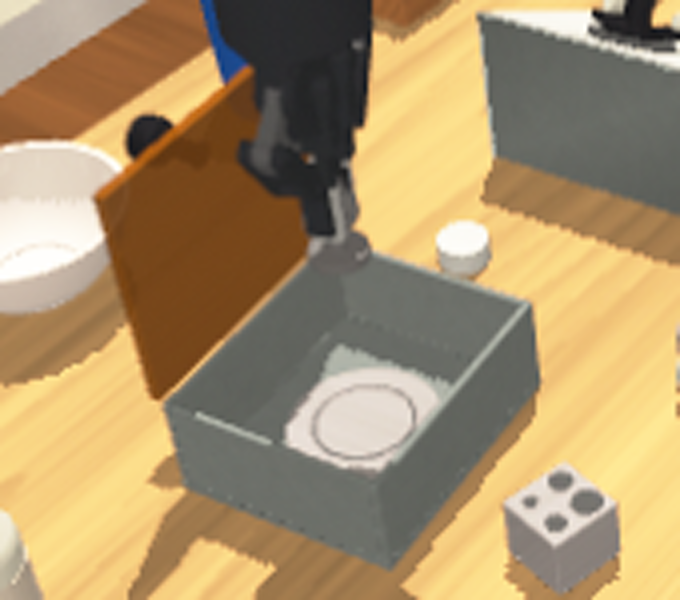

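The pattern is held upright, foot at crop (338,252), which matches the expected projection. The turntable is clear below it. Lowering.

Emit:
{"fn": "move_arm", "kwargs": {"rows": [{"travel": [0.04,-0.05,1],"rotation": [0,0,0]},{"travel": [0,0,1],"rotation": [0,0,0]},{"travel": [0,0,1],"rotation": [0,0,0]},{"travel": [0,0,0.8],"rotation": [0,0,0]},{"travel": [0,0,0.5],"rotation": [0,0,0]},{"travel": [0,0,0.3],"rotation": [0,0,0]},{"travel": [0,0,0.15],"rotation": [0,0,0]},{"travel": [0,0,0.08],"rotation": [0,0,0]},{"travel": [0,0,0],"rotation": [0,0,0]},{"travel": [0,0,0],"rotation": [0,0,0]},{"travel": [0,0,0],"rotation": [0,0,0]}]}}

```text
time_s: 7.92
tcp_pos: [0.5816, 0.1516, 0.0447]
ee_rot: [[0.934, 0.358, 0.0], [0.358, -0.934, 0.0], [0.0, 0.0, -1.0]]
wrist_force: [0.4, 0.8, -0.5]
finger_gap: 0.0091
grip_force: 29.3
```

Emit:
{"fn": "move_arm", "kwargs": {"rows": [{"travel": [0,0,0.04],"rotation": [0,0,0]},{"travel": [0,0,0.02],"rotation": [0,0,0]},{"travel": [0,0,0],"rotation": [0,0,0]},{"travel": [0,0,0],"rotation": [0,0,0]}]}}

```text
time_s: 8.43
tcp_pos: [0.5816, 0.1516, 0.0434]
ee_rot: [[0.934, 0.358, 0.0], [0.358, -0.934, 0.0], [0.0, 0.0, -1.0]]
wrist_force: [-2.1, -1.3, 5.5]
finger_gap: 0.009
grip_force: 29.7
```

Emit:
{"fn": "move_arm", "kwargs": {"rows": [{"travel": [0,0,0],"rotation": [0,0,0]},{"travel": [0,0,0],"rotation": [0,0,0]},{"travel": [0,0,0],"rotation": [0,0,0]},{"travel": [0,0,0],"rotation": [0,0,0]},{"travel": [0,0,0],"rotation": [0,0,0]},{"travel": [0,0,-0.4],"rotation": [0,0,0]},{"travel": [0,0,-0.8],"rotation": [0,0,0]},{"travel": [0,0,-1],"rotation": [0,0,0]},{"travel": [0,0,-1],"rotation": [0,0,0]},{"travel": [0,0,-1],"rotation": [0,0,0]},{"travel": [0,0,-1],"rotation": [0,0,0]},{"travel": [0,0,-1],"rotation": [0,0,0]}], "hand": 32}}

```text
time_s: 9.93
tcp_pos: [0.5816, 0.1516, 0.2006]
ee_rot: [[0.934, 0.358, 0.002], [0.358, -0.934, 0.0], [0.002, 0.0, -1.0]]
wrist_force: [-0.2, 0.5, 0.4]
finger_gap: 0.032
grip_force: 0.0
```

```bash
python3 - <<'E'
from h import *
s=observe();print(s['time_s'],s['tcp_pos'],np.round(s['qpos'],1))
im=get_image("side");cv2.imwrite("pics/p2.png",cv2.resize(im[193:343,142:312,::-1],(680,600),interpolation=cv2.INTER_CUBIC))
print([np.round(proj("side",[.5816,.1516,z]),1) for z in(.01,.044,.06)])
E
```

```text
9.925 [0.58158077 0.15157761 0.20056389] [10.2 28.  89.4  0.  62.5 79.2]
[array([232.9, 297.6]), array([230.9, 286.8]), array([230. , 281.6])]
```

View pics/p2.png

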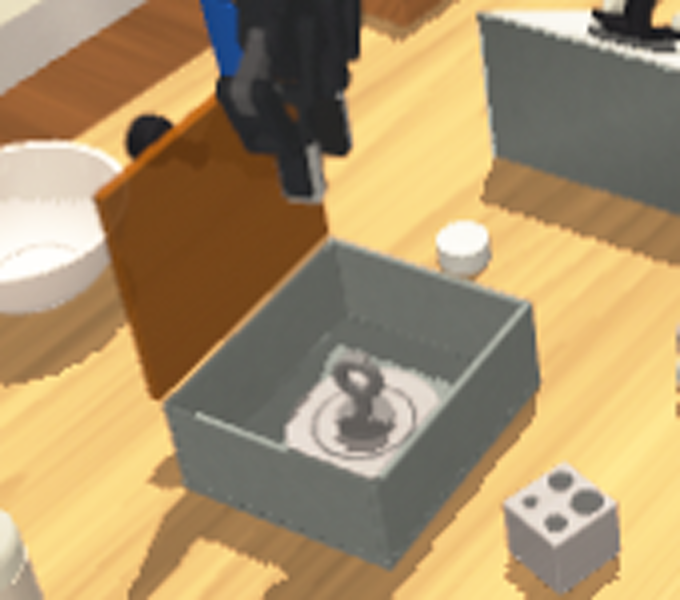

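The pattern stands upright near the middle, foot at crop (365,428) against the turntable centre at (364,418). Next is the lid: close the fingers, raise, turn to the chamber's yaw, pass over to behind the lid and push its outer face beside the handle.

Emit:
{"fn": "move_arm", "kwargs": {"rows": [{"travel": [0,0,-1],"rotation": [0,0,0.75]},{"travel": [0,0,-1],"rotation": [0,0,0.8]},{"travel": [0,0,-0.6],"rotation": [0,0,0]},{"travel": [0.8,0.31,0],"rotation": [0,0,0]},{"travel": [0.8,0.31,0],"rotation": [0,0,0]},{"travel": [0.8,0.31,0],"rotation": [0,0,0]},{"travel": [0.8,0.31,0],"rotation": [0,0,0]},{"travel": [0.8,0.31,0],"rotation": [0,0,0]},{"travel": [0.8,0.31,0],"rotation": [0,0,0]},{"travel": [0,0,0],"rotation": [0,0,0]}], "hand": 0}}

```text
time_s: 11.22
tcp_pos: [0.7058, 0.1162, 0.2625]
ee_rot: [[0.995, 0.097, -0.001], [0.097, -0.995, -0.0], [-0.001, 0.0, -1.0]]
wrist_force: [0.3, -0.9, -1.2]
finger_gap: 0.0004
grip_force: 0.0
```

```bash
python3 - <<'E'
from h import *
plan([.706,.117,.199]);print(observe()['ee_rot'])
E
```

```text
t 11.22 tcp [0.7058 0.1162 0.2625] travel units (old axes) [ 0.01 -0.03  2.54] (new axes) [ 0.01 -0.03  2.54] rot units [0. 0. 0.]
[[ 9.95256831e-01  9.72805709e-02 -5.74992526e-04]
 [ 9.72805452e-02 -9.95256997e-01 -7.25946227e-05]
 [-5.79327381e-04  1.63147077e-05 -9.99999832e-01]]
```

Emit:
{"fn": "move_arm", "kwargs": {"rows": [{"travel": [0,0,1],"rotation": [0,0,0]},{"travel": [0,0,1],"rotation": [0,0,0]},{"travel": [0,0,0.55],"rotation": [0,0,0]},{"travel": [0,0,0],"rotation": [0,0,0]},{"travel": [-0.6,0,0],"rotation": [0,0,0]},{"travel": [-0.6,0,0],"rotation": [0,0,0]},{"travel": [-0.6,0,0],"rotation": [0,0,0]},{"travel": [-0.6,0,0],"rotation": [0,0,0]}]}}

```text
time_s: 12.22
tcp_pos: [0.6458, 0.1111, 0.2009]
ee_rot: [[0.995, 0.096, 0.003], [0.096, -0.995, 0.0], [0.003, 0.0, -1.0]]
wrist_force: [2.4, 0.4, -1.1]
finger_gap: 0.0004
grip_force: 0.6
```

Emit:
{"fn": "move_arm", "kwargs": {"rows": [{"travel": [-0.6,0,0.2],"rotation": [0,0,0]},{"travel": [-0.6,0,0.2],"rotation": [0,0,0]},{"travel": [-0.54,0,0.36],"rotation": [0,0,0]},{"travel": [-0.54,0,0.36],"rotation": [0,0,0]},{"travel": [-0.42,0,0.48],"rotation": [0,0,0]},{"travel": [-0.42,0,0.48],"rotation": [0,0,0]},{"travel": [-0.28,0,0.58],"rotation": [0,0,0]},{"travel": [-0.28,0,0.58],"rotation": [0,0,0]},{"travel": [-0.1,0,0.4],"rotation": [0,0,0]},{"travel": [-0.1,0,0.4],"rotation": [0,0,0]}]}}

```text
time_s: 13.48
tcp_pos: [0.5491, 0.1017, 0.0976]
ee_rot: [[0.995, 0.095, -0.0], [0.095, -0.995, 0.0], [-0.0, -0.0, -1.0]]
wrist_force: [0.9, 0.4, 0.0]
finger_gap: 0.0003
grip_force: 0.3
```

Emit:
{"fn": "move_arm", "kwargs": {"rows": [{"travel": [0,0,0.2],"rotation": [0,0,0]},{"travel": [0,0,0.15],"rotation": [0,0,0]},{"travel": [0,0,0.08],"rotation": [0,0,0]},{"travel": [0,0,0],"rotation": [0,0,0]},{"travel": [0,0,0],"rotation": [0,0,0]}]}}

```text
time_s: 14.1
tcp_pos: [0.5493, 0.1017, 0.0877]
ee_rot: [[0.995, 0.095, 0.0], [0.095, -0.995, 0.0], [0.0, -0.0, -1.0]]
wrist_force: [-0.0, -0.4, 0.1]
finger_gap: -0.0003
grip_force: 0.0
```

Emit:
{"fn": "move_arm", "kwargs": {"rows": [{"travel": [0,0,0.06],"rotation": [0,0,0]},{"travel": [0,0,0.05],"rotation": [0,0,0]},{"travel": [0,0,0.0],"rotation": [0,0,0]},{"travel": [0,0,0],"rotation": [0,0,0]}]}}

```text
time_s: 14.6
tcp_pos: [0.5494, 0.1018, 0.0871]
ee_rot: [[0.995, 0.095, 0.001], [0.095, -0.995, -0.0], [0.001, 0.0, -1.0]]
wrist_force: [-11.1, -1.5, 29.3]
finger_gap: 0.0
grip_force: 14.4
```

```bash
python3 - <<'E'
from h import *
s=observe();print(s['time_s'],s['tcp_pos'],np.round(s['wrist_force'],1))
im=get_image("side");cv2.imwrite("pics/p3.png",cv2.resize(im[193:343,142:312,::-1],(680,600),interpolation=cv2.INTER_CUBIC))
E
```

```text
14.6 [0.5494245  0.10176563 0.08714544] [-11.1  -1.5  29.3]
```

View pics/p3.png

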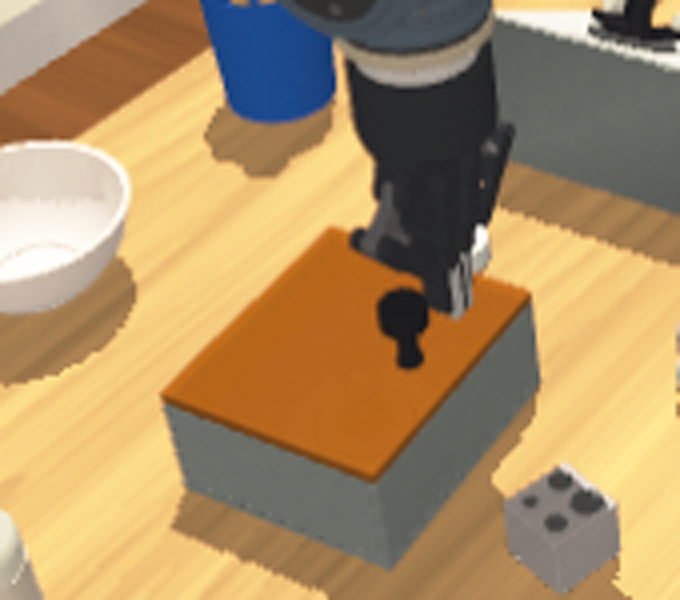

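The lid is shut flat: the lid plate is flush on the rim, with contact at rim height. Raising and planning the knob grasp.

Emit:
{"fn": "move_arm", "kwargs": {"rows": [{"travel": [0,0,-0.4],"rotation": [0,0,0]},{"travel": [0,0,-1],"rotation": [0,0,0]},{"travel": [0,0,-1],"rotation": [0,0,0]},{"travel": [0,0,-1],"rotation": [0,0,-1]},{"travel": [0,0,-1],"rotation": [0,0,-1]},{"travel": [0,0,-1],"rotation": [0,0,-1]},{"travel": [0,0,-1],"rotation": [0,0,-1]},{"travel": [0,0,-1],"rotation": [0,0,-1]},{"travel": [0,0,-0.5],"rotation": [0,0,-1]},{"travel": [0,0,0],"rotation": [0,0,-1]},{"travel": [0,0,0],"rotation": [0,0,-1]},{"travel": [0,0,0],"rotation": [0,0,-1]}], "hand": 40}}

```text
time_s: 16.15
tcp_pos: [0.5491, 0.1018, 0.2823]
ee_rot: [[-0.101, 0.995, 0.0], [0.995, 0.101, 0.0], [0.0, 0.0, -1.0]]
wrist_force: [-0.1, 0.2, 0.3]
finger_gap: 0.0401
grip_force: 0.0
```

```bash
cat >> h.py <<'E'
RD=np.array([.6023,-.2245,.065]);SQ=np.array([.5473,-.2285,.065]);KB=np.array([.5953,-.1467,.0896])
def Rt(phi):
    f=np.radians(phi);a=np.cos(f)*PX+np.sin(f)*LY;z=-N
    return np.c_[a,np.cross(z,a),z]
E
python3 - <<'E'
from h import *
s=observe();print(np.round(s['qpos'],1))
R=Rt(32);print(np.round(R,3));R0=np.array(s['ee_rot'])
for al in(-20,-30,-40,-50): print(al,np.round(Ro.from_matrix((R0@Ro.from_euler('z',al,degrees=True).as_matrix()).T@R).as_rotvec(degrees=True)/10,2))
plan(KB+.133*N,R)
E
```

```text
[ 5.7 18.9 90.8  0.  70.2 -0.1]
[[-0.593  0.804 -0.044]
 [ 0.684  0.532  0.498]
 [ 0.424  0.265 -0.866]]
-20 [-1.33  2.69 -1.11]
-30 [-1.56  2.56 -0.13]
-40 [-1.78  2.42  0.85]
-50 [-1.99  2.26  1.83]
t 16.15 tcp [0.5491 0.1018 0.2823] travel units (old axes) [-12.73   0.81   3.1 ] (new axes) [-11.17  -5.85  -3.67] rot units [-0.854  2.914 -3.059]
```

Emit:
{"fn": "move_arm", "kwargs": {"rows": [{"travel": [-1,0.065,0],"rotation": [0,0,0]},{"travel": [-1,0.065,0],"rotation": [0,0,0]},{"travel": [-1,0.065,0],"rotation": [0,0,0]},{"travel": [-1,0.065,0],"rotation": [0,0,0]},{"travel": [-1,0.065,0],"rotation": [0,0,0]},{"travel": [-1,0.065,0],"rotation": [0,0,0]},{"travel": [-1,0.065,0],"rotation": [0,0,0]},{"travel": [-1,0.065,0],"rotation": [0,0,0]},{"travel": [-1,0.065,0],"rotation": [0,0,0]},{"travel": [-1,0.065,0],"rotation": [0,0,0]},{"travel": [-1,0.065,0],"rotation": [0,0,0]},{"travel": [-1,0.065,0],"rotation": [0,0,0]}]}}

```text
time_s: 17.65
tcp_pos: [0.5973, -0.1965, 0.2823]
ee_rot: [[-0.095, 0.995, 0.0], [0.995, 0.095, -0.0], [-0.0, 0.0, -1.0]]
wrist_force: [-0.1, -0.7, 0.7]
finger_gap: 0.0401
grip_force: 0.0
```

Emit:
{"fn": "move_arm", "kwargs": {"rows": [{"travel": [-0.73,0,0],"rotation": [-0.171,0.583,-0.612]},{"travel": [0,0,0],"rotation": [-0.171,0.583,-0.612]},{"travel": [0,0,0],"rotation": [-0.171,0.583,-0.612]},{"travel": [0,0,0],"rotation": [-0.171,0.583,-0.612]},{"travel": [0,0,0],"rotation": [-0.171,0.583,-0.612]},{"travel": [0,0,0],"rotation": [0,0,0]},{"travel": [0,0,0],"rotation": [0,0,0]}]}}

```text
time_s: 18.52
tcp_pos: [0.5989, -0.2134, 0.2823]
ee_rot: [[-0.588, 0.808, -0.041], [0.69, 0.527, 0.497], [0.423, 0.264, -0.867]]
wrist_force: [0.2, -0.6, 0.2]
finger_gap: 0.0399
grip_force: 0.0
```

```bash
python3 - <<'E'
from h import *
s=observe();print(np.round(s['qpos'],1))
plan(KB+.083*N,Rt(32));plan(KB+.034*N,Rt(32))
E
```

```text
[-32.9  35.6  69.7  23.3  93.6 -71.9]
t 18.52 tcp [ 0.5989 -0.2134  0.2823] travel units (old axes) [-1.34 -0.74  4.7 ] (new axes) [-1.35 -0.74  4.69] rot units [ 0.011  0.021 -0.039]
t 18.52 tcp [ 0.5989 -0.2134  0.2823] travel units (old axes) [-1.34 -0.74  6.66] (new axes) [-1.35 -0.74  6.65] rot units [ 0.011  0.021 -0.039]
```

Emit:
{"fn": "move_arm", "kwargs": {"rows": [{"travel": [-0.67,-0.37,0.7],"rotation": [0,0,0]},{"travel": [-0.67,-0.37,1],"rotation": [0,0,0]},{"travel": [0,0,1],"rotation": [0,0,0]},{"travel": [0,0,1],"rotation": [0,0,0]},{"travel": [0,0,1],"rotation": [0,0,0]},{"travel": [0,0,0],"rotation": [0,0,0]},{"travel": [0,0,0],"rotation": [0,0,0]}]}}

```text
time_s: 19.4
tcp_pos: [0.599, -0.1879, 0.1619]
ee_rot: [[-0.589, 0.807, -0.041], [0.688, 0.528, 0.498], [0.423, 0.265, -0.866]]
wrist_force: [-0.4, 0.3, 0.8]
finger_gap: 0.04
grip_force: 0.0
```

```bash
python3 - <<'E'
from h import *
plan(KB+.034*N,Rt(32))
im=get_image("side");u,v=proj("side",KB+.03*N).astype(int)
cv2.imwrite("pics/k.png",cv2.resize(im[v-35:v+35,u-40:u+40,::-1],(680,595),interpolation=cv2.INTER_CUBIC))
s=observe();p=np.array(s['tcp_pos']);z=np.array(s['ee_rot'])[:,2];print(u,v,[np.round((proj("side",p+k*z)-[u-40,v-35])*8.5) for k in(.0,.014,.049,.06)])
E
```

```text
t 19.4 tcp [ 0.599  -0.1879  0.1619] travel units (old axes) [-0.   -0.01  1.97] (new axes) [-0.01 -0.01  1.97] rot units [ 0.014  0.015 -0.027]
302 193 [array([379., 131.]), array([369., 176.]), array([345., 288.]), array([337., 323.])]
```

View pics/k.png

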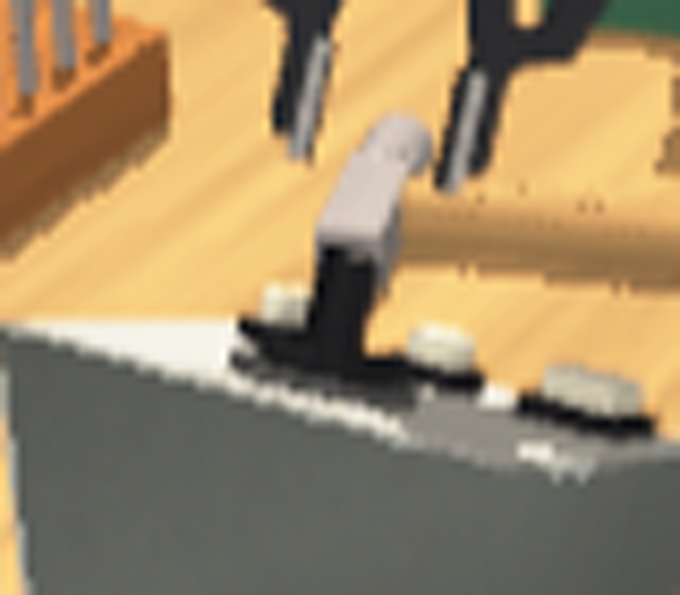

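The side view shows the fingers straddling the bar: the bar is at crop (343,290) and the tool line is predicted at (345,288). Descending and gripping.

Emit:
{"fn": "move_arm", "kwargs": {"rows": [{"travel": [0,0,0.8],"rotation": [0,0,0]},{"travel": [0,0,0.7],"rotation": [0,0,0]},{"travel": [0,0,0.45],"rotation": [0,0,0]},{"travel": [0,0,0],"rotation": [0,0,0]},{"travel": [0,0,0],"rotation": [0,0,0]}]}}

```text
time_s: 20.08
tcp_pos: [0.597, -0.1635, 0.1197]
ee_rot: [[-0.59, 0.807, -0.041], [0.688, 0.528, 0.498], [0.423, 0.265, -0.866]]
wrist_force: [0.5, -0.2, 0.6]
finger_gap: 0.04
grip_force: 0.0
```

Emit:
{"fn": "move_arm", "kwargs": {"rows": [{"travel": [0,0,0],"rotation": [0,0,0]},{"travel": [0,0,0],"rotation": [0,0,0]},{"travel": [0,0,0],"rotation": [0,0,0]},{"travel": [0,0,0],"rotation": [0,0,0]},{"travel": [0,0,0],"rotation": [0,0,0]},{"travel": [0,0,0],"rotation": [0,0,0]}], "hand": 0, "squeeze": 50}}

```text
time_s: 20.82
tcp_pos: [0.5977, -0.1631, 0.1201]
ee_rot: [[-0.59, 0.806, -0.039], [0.688, 0.528, 0.498], [0.422, 0.267, -0.866]]
wrist_force: [4.5, 1.1, 3.0]
finger_gap: 0.013
grip_force: 52.5
```

Emit:
{"fn": "move_arm", "kwargs": {"rows": [{"travel": [0,0,0],"rotation": [0,0,0.5]},{"travel": [0,0,0],"rotation": [0,0,0.5]},{"travel": [0,0,0],"rotation": [0,0,0.5]},{"travel": [0,0,0],"rotation": [0,0,0.5]},{"travel": [0,0,0],"rotation": [0,0,0.5]},{"travel": [0,0,0],"rotation": [0,0,0.5]},{"travel": [0,0,0],"rotation": [0,0,0.5]},{"travel": [0,0,0],"rotation": [0,0,0.5]}]}}

```text
time_s: 21.82
tcp_pos: [0.5978, -0.1631, 0.1202]
ee_rot: [[0.069, 0.997, -0.039], [0.866, -0.041, 0.498], [0.495, -0.068, -0.866]]
wrist_force: [5.8, 1.9, 3.9]
finger_gap: 0.013
grip_force: 52.3
```

```bash
python3 - <<'E'
from h import *
s=observe();R=np.array(s['ee_rot']);print(np.round(s['wrist_force'],1),"moment tool",np.round(R.T@s['ft_torque'],2),np.round(s['qpos'],1),"phi",np.degrees(np.arctan2(R[:,0]@LY,R[:,0]@PX)),s['finger_gap'])
E
```

```text
[5.8 1.9 3.9] moment tool [-0.82  0.41  0.  ] [-29.3  42.8  81.3  25.4  75.2 -36.8] phi -8.390303300750473 0.013035929871153784
```

Emit:
{"fn": "move_arm", "kwargs": {"rows": [{"travel": [0,0,0],"rotation": [0,0,0.5]},{"travel": [0,0,0],"rotation": [0,0,0.5]},{"travel": [0,0,0],"rotation": [0,0,0.5]},{"travel": [0,0,0],"rotation": [0,0,0.5]},{"travel": [0,0,0],"rotation": [0,0,0.5]},{"travel": [0,0,0],"rotation": [0,0,0.4]},{"travel": [0,0,0],"rotation": [0,0,0]}]}}

```text
time_s: 22.7
tcp_pos: [0.5979, -0.163, 0.1202]
ee_rot: [[0.541, 0.84, -0.039], [0.739, -0.453, 0.498], [0.401, -0.298, -0.866]]
wrist_force: [6.0, 2.0, 2.8]
finger_gap: 0.0133
grip_force: 62.3
```

```bash
python3 - <<'E'
from h import *
s=observe();R=np.array(s['ee_rot']);print(np.round(s['wrist_force'],1),"moment tool",np.round(R.T@s['ft_torque'],2),np.round(s['qpos'],1),"phi",np.degrees(np.arctan2(R[:,0]@LY,R[:,0]@PX)),s['finger_gap'])
E
```

```text
[6.  2.  2.8] moment tool [-0.59  0.8  -0.99] [-29.3  42.8  81.3  25.4  75.2  -8. ] phi -37.18808347724934 0.013314670989783516
```

The moment jumped against the stop, so the knob is at its far mark. Releasing and backing off.

Emit:
{"fn": "move_arm", "kwargs": {"rows": [{"travel": [0,0,0],"rotation": [0,0,-0.1]},{"travel": [0,0,0],"rotation": [0,0,0]},{"travel": [0,0,0],"rotation": [0,0,0]},{"travel": [0,0,0],"rotation": [0,0,0]},{"travel": [0,0,0],"rotation": [0,0,0]},{"travel": [0,0,-0.4],"rotation": [0,0,0]},{"travel": [0,0,-0.8],"rotation": [0,0,0]},{"travel": [0,0,-1],"rotation": [0,0,0]},{"travel": [0,0,-1],"rotation": [0,0,0]},{"travel": [0,0,0],"rotation": [0,0,0]}], "hand": 40}}

```text
time_s: 23.95
tcp_pos: [0.6007, -0.2042, 0.1902]
ee_rot: [[0.527, 0.849, -0.039], [0.747, -0.441, 0.497], [0.405, -0.291, -0.867]]
wrist_force: [-0.3, -0.6, -0.6]
finger_gap: 0.0403
grip_force: 0.0
```

```bash
python3 - <<'E'
from h import *
im=get_image("top");hsv=cv2.cvtColor(im,cv2.COLOR_RGB2HSV)
# where would key tops / knob be
print("top px knob",proj("top",KB+.043*N),im[185:200:3,350:372:4].mean(2).astype(int).tolist())
R=Rt(-37);z=-N
plan(RD+(.014+.025)*N)   # fingertips 25 mm above round key, keep orientation
plan(SQ+(.014+.025)*N)
s=observe();R=np.array(s['ee_rot']);print("z.N",R[:,2]@-N,"tool y in panel: PX",R[:,1]@PX,"LY",R[:,1]@LY,np.round(s['qpos'],1))
E
```

```text
top px knob [362.50173408 191.54987107] [[97, 76, 97, 174, 175, 178], [58, 30, 56, 104, 168, 142], [32, 27, 28, 46, 84, 89], [35, 30, 29, 26, 25, 94], [36, 33, 26, 29, 42, 103]]
t 24.0 tcp [ 0.6001 -0.2034  0.1888] travel units (old axes) [-2.59  1.9   2.31] (new axes) [-2.59  1.9   2.31] rot units [0. 0. 0.]
t 24.0 tcp [ 0.6001 -0.2034  0.1888] travel units (old axes) [-3.87  0.1   2.32] (new axes) [-3.87  0.1   2.32] rot units [0. 0. 0.]
z.N 0.9999920252336884 tool y in panel: PX -0.5915856554812907 LY -0.8062343208350617 [-32.1  40.1  75.4  23.7  84.1  -7.5]
```

Knob pixels stay dark around the new bar direction, so it's holding. Closing the fingers and moving above the round key.

Emit:
{"fn": "move_arm", "kwargs": {"rows": [{"travel": [-0.65,0.48,0],"rotation": [0,0,0]},{"travel": [-0.65,0.48,0],"rotation": [0,0,0]},{"travel": [-0.65,0.47,0],"rotation": [0,0,0]},{"travel": [-0.64,0.47,0.4],"rotation": [0,0,0]},{"travel": [0,0,1],"rotation": [0,0,0]},{"travel": [0,0,0.9],"rotation": [0,0,0]},{"travel": [0,0,0.5],"rotation": [0,0,0]},{"travel": [0,0,0],"rotation": [0,0,0]},{"travel": [0,0,0],"rotation": [0,0,0]}], "hand": 0}}

```text
time_s: 25.12
tcp_pos: [0.6037, -0.238, 0.0883]
ee_rot: [[0.527, 0.849, -0.041], [0.747, -0.44, 0.498], [0.405, -0.293, -0.866]]
wrist_force: [-0.6, 0.2, 0.2]
finger_gap: 0.0001
grip_force: 0.0
```

```bash
python3 - <<'E'
from h import *
plan(RD+.014*N);s=observe();print(s['finger_gap'],np.round(s['wrist_force'],1))
im=get_image("side")
u,v=proj("side",RD).astype(int);cv2.imwrite("pics/r.png",cv2.resize(im[v-35:v+35,u-40:u+40,::-1],(680,595)))
E
```

```text
t 25.12 tcp [ 0.6037 -0.238   0.0883] travel units (old axes) [-0.   -0.01  0.52] (new axes) [-0.   -0.01  0.52] rot units [0. 0. 0.]
6.241097648483613e-05 [-0.6  0.2  0.2]
```

Emit:
{"fn": "move_arm", "kwargs": {"rows": [{"travel": [0,0,0.3],"rotation": [0,0,0]},{"travel": [0,0,0.2],"rotation": [0,0,0]},{"travel": [0,0,0.12],"rotation": [0,0,0]},{"travel": [0,0,0],"rotation": [0,0,0]}]}}

```text
time_s: 25.68
tcp_pos: [0.6031, -0.2311, 0.0764]
ee_rot: [[0.526, 0.849, -0.04], [0.748, -0.44, 0.497], [0.404, -0.291, -0.867]]
wrist_force: [-5.1, -7.0, 16.7]
finger_gap: -0.0001
grip_force: 9.1
```

Emit:
{"fn": "move_arm", "kwargs": {"rows": [{"travel": [0,0,0.06],"rotation": [0,0,0]},{"travel": [0,0,0],"rotation": [0,0,0]}]}}

```text
time_s: 25.92
tcp_pos: [0.6032, -0.231, 0.0762]
ee_rot: [[0.526, 0.849, -0.039], [0.748, -0.441, 0.496], [0.404, -0.29, -0.867]]
wrist_force: [-7.6, -10.8, 24.2]
finger_gap: 0.0001
grip_force: 13.4
```

Emit:
{"fn": "move_arm", "kwargs": {"rows": [{"travel": [0,0,-0.18],"rotation": [0,0,0]},{"travel": [0,0,0],"rotation": [0,0,0]},{"travel": [0,0,0],"rotation": [0,0,0]}]}}

```text
time_s: 26.3
tcp_pos: [0.603, -0.2312, 0.0768]
ee_rot: [[0.527, 0.849, -0.041], [0.747, -0.44, 0.498], [0.405, -0.293, -0.866]]
wrist_force: [2.1, -2.7, 3.7]
finger_gap: 0.0002
grip_force: 2.3
```

```bash
python3 - <<'E'
from h import *
for i in range(4):
    get_image("top");s=observe();print(s['time_s'],np.round(s['wrist_force'],1),np.round(s['wrist_force']@N,2),np.round(s['ft_torque'],2),np.round((RD+.014*N-s['tcp_pos'])@N*1000,2))
E
```

```text
26.35 [ 1.5 -3.8  3.2] 4.77 [-0.45 -0.24 -0.15] 0.44
26.4 [ 1.3 -3.7  3.9] 5.31 [-0.46 -0.28 -0.2 ] 0.46
26.45 [ 2.1 -2.9  4.1] 5.03 [-0.45 -0.3  -0.18] 0.44
26.5 [ 1.4 -4.   3.3] 4.88 [-0.44 -0.29 -0.26] 0.42
```

Emit:
{"fn": "move_arm", "kwargs": {"rows": [{"travel": [0,0,-0.08],"rotation": [0,0,0]},{"travel": [0,0,0],"rotation": [0,0,0]},{"travel": [0,0,0],"rotation": [0,0,0]}]}}

```text
time_s: 26.88
tcp_pos: [0.6029, -0.2321, 0.0785]
ee_rot: [[0.527, 0.849, -0.042], [0.747, -0.44, 0.498], [0.405, -0.294, -0.866]]
wrist_force: [2.4, -2.6, 1.8]
finger_gap: 0.0001
grip_force: 1.7
```

```bash
python3 - <<'E'
from h import *
for i in range(4):
    get_image("top");s=observe();print(s['time_s'],np.round(s['wrist_force']@N,2),np.round((RD+.014*N-s['tcp_pos'])@N*1000,2))
E
```

```text
26.925 4.09 -1.55
26.975 3.18 -1.55
27.025 3.71 -1.59
27.075 3.27 -1.6
```

The force follows the spring (5 N down, 3.5 N 2 mm higher), so the round key was fully pressed. Letting it up and moving over to the square key.

Emit:
{"fn": "move_arm", "kwargs": {"rows": [{"travel": [0,0,-0.6],"rotation": [0,0,0]},{"travel": [0,0,-0.6],"rotation": [0,0,0]},{"travel": [-0.64,-0.9,0],"rotation": [0,0,0]},{"travel": [-0.64,-0.9,0],"rotation": [0,0,0]},{"travel": [0,0,0],"rotation": [0,0,0]},{"travel": [0,0,0],"rotation": [0,0,0]}]}}

```text
time_s: 27.82
tcp_pos: [0.5496, -0.2516, 0.1055]
ee_rot: [[0.527, 0.849, -0.041], [0.747, -0.44, 0.498], [0.405, -0.293, -0.866]]
wrist_force: [-0.0, -0.5, 0.3]
finger_gap: 0.0002
grip_force: 0.0
```

```bash
python3 - <<'E'
from h import *
plan(SQ+.014*N);s=observe();print(np.round(s['wrist_force'],1))
E
```

```text
t 27.82 tcp [ 0.5496 -0.2516  0.1055] travel units (old axes) [-0.01 -0.01  1.31] (new axes) [-0.01 -0.01  1.31] rot units [0. 0. 0.]
[-0.  -0.5  0.3]
```

Emit:
{"fn": "move_arm", "kwargs": {"rows": [{"travel": [0,0,0.6],"rotation": [0,0,0]},{"travel": [0,0,0.4],"rotation": [0,0,0]},{"travel": [0,0,0.2],"rotation": [0,0,0]},{"travel": [0,0,0.15],"rotation": [0,0,0]},{"travel": [0,0,0],"rotation": [0,0,0]},{"travel": [0,0,0],"rotation": [0,0,0]}]}}

```text
time_s: 28.58
tcp_pos: [0.5478, -0.2349, 0.0769]
ee_rot: [[0.527, 0.849, -0.041], [0.747, -0.44, 0.498], [0.405, -0.293, -0.866]]
wrist_force: [-4.8, -3.6, 11.8]
finger_gap: 0.0007
grip_force: 5.8
```

Emit:
{"fn": "move_arm", "kwargs": {"rows": [{"travel": [0,0,0.06],"rotation": [0,0,0]},{"travel": [0,0,0],"rotation": [0,0,0]},{"travel": [0,0,0],"rotation": [0,0,0]}]}}

```text
time_s: 28.95
tcp_pos: [0.5478, -0.2349, 0.0767]
ee_rot: [[0.526, 0.849, -0.041], [0.748, -0.44, 0.497], [0.405, -0.292, -0.867]]
wrist_force: [-8.0, -6.5, 20.8]
finger_gap: -0.0001
grip_force: 10.7
```

Emit:
{"fn": "move_arm", "kwargs": {"rows": [{"travel": [0,0,-0.21],"rotation": [0,0,0]},{"travel": [0,0,0],"rotation": [0,0,0]},{"travel": [0,0,0],"rotation": [0,0,0]}]}}

```text
time_s: 29.32
tcp_pos: [0.548, -0.2362, 0.0788]
ee_rot: [[0.527, 0.849, -0.041], [0.747, -0.44, 0.498], [0.405, -0.293, -0.866]]
wrist_force: [0.7, 0.0, 2.3]
finger_gap: 0.0001
grip_force: 1.6
```

Emit:
{"fn": "move_arm", "kwargs": {"rows": [{"travel": [0,0,-0.6],"rotation": [0,0,0]},{"travel": [0,0,-1],"rotation": [0,0,0]},{"travel": [0,0,-1],"rotation": [0,0,0]},{"travel": [0,0,-1],"rotation": [0,0,0]},{"travel": [0,0,-1],"rotation": [0,0,0]},{"travel": [0,0,0],"rotation": [0,0,0]},{"travel": [0,0,0],"rotation": [0,0,0]}]}}

```text
time_s: 30.2
tcp_pos: [0.5522, -0.2931, 0.1776]
ee_rot: [[0.528, 0.848, -0.043], [0.747, -0.439, 0.499], [0.405, -0.295, -0.866]]
wrist_force: [0.1, -0.1, 0.7]
finger_gap: 0.0
grip_force: 0.0
```

```bash
python3 - <<'E'
from h import *
s=observe();print(s['time_s'],s['tcp_pos'],np.round(s['wrist_force'],1))
im=get_image("top");g=im.mean(2)
# sample gray along ring around knob top (bar radius 17mm at h=.043) vs angle
for f in range(-80,100,10):
    a=np.cos(np.radians(f))*PX+np.sin(np.radians(f))*LY
    o=[]
    for sg in(1,-1):
        o.append([int(g[tuple(np.round(proj("top",KB+.043*N+sg*k*a)).astype(int)[::-1])]) for k in(.014,.018)])
    print(f,o)
E
```

```text
30.2 [ 0.55222931 -0.29313693  0.17763133] [ 0.1 -0.1  0.7]
-80 [[133, 159], [32, 95]]
-70 [[133, 135], [32, 79]]
-60 [[91, 111], [41, 100]]
-50 [[84, 68], [35, 86]]
-40 [[74, 68], [33, 86]]
-30 [[56, 45], [38, 92]]
-20 [[42, 39], [41, 70]]
-10 [[33, 33], [68, 75]]
0 [[32, 33], [110, 142]]
10 [[31, 31], [149, 166]]
20 [[34, 32], [167, 173]]
30 [[33, 34], [170, 176]]
40 [[31, 34], [170, 175]]
50 [[36, 33], [172, 176]]
60 [[35, 31], [176, 176]]
70 [[31, 31], [173, 177]]
80 [[32, 29], [174, 177]]
90 [[31, 37], [159, 172]]
```

The bar's white-marked half now reads at about −40° in the panel (it was +32°), so the knob stays at its far mark, and the robot is clear of everything. Handing in.

```bash
python3 -c "
from cell import *
print(sign_off())"
```

```text
the job is handed in; nothing more can be done
None
```

The job is handed in at about 30 s: pattern upright on the turntable, lid shut, knob at its far mark, and the round then the square key fully pressed and let up; the judge's result was not shown to me.

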